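Lock the headlamp's bulb ring

TASK

Two round car lamps lie lens down on the garage bench, each with a black bayonet ring round the bulb at the top of its shell. On the headlamp, the larger lamp, turn the ring a quarter turn clockwise (seen from above) until it clicks locked against its stop, then let go. Leave the ring of the smaller fog lamp as it is.

Things in the scene. Friction and masses are not known exactly. Their poses are not given: they have to be found in the camera images.
- headlamp_ring_mid (a point): Centre of the larger lamp's black ring: 24 mm tall, two flats 44 mm apart (41 mm long), round sides 60 mm across. On its axis, half-way up, 120 mm above the bench; turns with it. z up, y square to the flats (grip along y), x along them to an 8 mm tab. Bulb terminals in its hole reach 138 mm. Below it a 37 mm neck, then the 178 mm fixed bowl from 82 mm down: tips may go 25 mm below this point.
- headlamp_ring (a joint): Angle of that ring (rad): 0 = unlocked, grows clockwise seen from above, hard stop at 1.571 = locked. Starts between 0 and 0.2. Resists by up to 0.35 N m; let go before 1.2 it springs back, beyond that it clicks to the stop and stays. Locked, its tab stands over an upright rib on the lamp's neck.
- foglamp_ring_mid (a point): Centre of the smaller lamp's ring, not to be turned: same shape, 20 mm tall, 28 mm over the flats, 38 mm over the round sides. On its axis, half-way up, 94 mm above the bench. Its bowl is fixed, 110 mm across. The headlamp may stand left or right of this lamp.
- foglamp_ring (a joint): Angle of the smaller ring (rad): 0 = unlocked, where it starts and must stay; grows clockwise to 1.571.
Things that resemble listed ones, but are neither listed nor needed, are in the scene too. Leave any pink look-alike of the part that bears headlamp_ring_mid alone.

How it is judged:
At the end, for the whole second after the job is handed in: The headlamp's ring is locked: turned clockwise to within about 10 degrees of its stop (joint above 1.4 rad), at rest and let go; the fog lamp's ring is still unlocked, within 10 degrees of its start (value of joint headlamp_ring above 1.4 rad and velocity of joint headlamp_ring below 0.05 rad/s and value of joint foglamp_ring below 0.17 rad); the robot touches nothing.
It fails at once if the fog lamp's ring is turned by more than 10 degrees (value of joint foglamp_ring above 0.17 rad).
It also fails if it takes over 32 s, if anything falls off the work surface, if the arm or the gripper's body presses on something with over 40 N, if the wrist force passes 120 N, or if a joint passes its speed limit or range.

ROBOT

A 7-joint arm with a two-finger parallel gripper is mounted at the origin on the work surface. World frame = base frame: x ahead of the robot, y to its left, z up, the work surface at z = 0. Lengths are in m, angles in rad, forces in N, time in s.
With the tool pointing down it reaches from about 0.4 to 0.9 m from the base axis. Payload 5.5 kg.
Tool frame: the origin (TCP) lies on the mounting face of the last link; the fingertips stand 178 mm ahead of it and the grasp point (between the pads) lies 159 mm ahead of it; z points along the fingers, y is the line along which they close (so a half turn about z gives the same grasp; the last joint's range is limited). The gripper opens to 92 mm and grips with 3 to 60 N. Pads are 19 mm wide; open, the fingers measure 130 mm over their backs; the gripper's body (75 mm by 190 mm) begins 47 mm behind the grasp point.
Start: joints at [1.554, 0.501, -0.427, 1.55, 0.221, 1.138, -0.21], TCP at [0.18, -0.625, 0.405] pointing down, gripper open.
Joint ranges: [-2.88, 2.88], [-0.31, 2.03], [-1.54, 1.56], [0.2, 2.42], [-1.41, 4.55], [0.19, 2.02], [-2.57, 2.57]. Speed limits (rad/s): [2.57, 2.57, 3.14, 3.14, 3.14, 3.14, 3.14].

INTERFACE

Orientations are given as [roll, pitch, yaw] about the fixed x, y, z axes, in that order (R = Rz(yaw) Ry(pitch) Rx(roll)).
In Python, from plant import * gives the robot as it stands. The module is installed in compiled form; this text tells all that it offers.
- The arm moves only by the tool drive_tool, never from a script. Its argument "targets" is a list that holds one entry, the list of rows, each a list of 6 numbers: the shift along the world's x, y, z as a fraction of full scale, then the turn, a rotation vector about the world's x, y, z as a fraction of full scale. In form: [[[dx, dy, dz, wx, wy, wz], ...]]. A call has exactly 10 rows; each row shifts and turns the commanded pose from where the row before left it; what a row does not reach is not made up. Full scale, the value 1, is 0.025 m for a shift and pi rad for a turn. A row lasts 1/10 s, in which the tool goes at most 50 mm and 8.59 degrees, less where a joint would pass 70% of its speed; a pose out of reach is approached as far as the arm can. A call with a number of a shift or a turn outside -1 to 1 is refused whole. A call with a gripper value outside its range is refused whole. "claw" is the closure, from -1 (fully open) to 1 (shut), so that 0 is half open, set as the call begins (left out, the last holds). The fingers move at their own pace and stop on an object; the grip force is fixed at half the most. Time passes only in rows, so rows that do not move let the fingers close, or fill a call up. It gives the time, the measured TCP pose, the force, the opening and the grip force at its end, in the units of the state.
- sense(): the state, without advancing time (a new reading comes with each control period).
- read_camera(name): name is "scene" or "top" or "wrist"; returns a dict with "image" (480x640x3 uint8, red, green, blue), "camera_matrix" (3x3 intrinsics, pixels), "camera_from_world" (4x4, takes a point from world to camera coordinates). Camera axes: x right, y up, looking along -z (the intrinsics and any distortion apply to the point x, -y, -z); pixel columns grow to the right and rows downward; lengths in m; the calibration is good to about 2 mm. A picture is of the moment at which its call begins. There is no depth.
- hand_in(): hands the job in; it is judged then, once.
The state is a dict: "time": time; "joint_pos": joint angles; "joint_vel": joint speeds; "effort": joint torques, N m; "eef_pos": TCP position; "tcp_rot": TCP orientation; "ft_force": force on the tool from outside, world axes, zero at the start; "ft_torque": the same for the moment, N m; "gripper_width": finger opening in m; "grasp_force": force on a finger pad.
Only numpy, scipy, OpenCV 4.12 (cv2) and the standard library are available. Lean on these libraries where they do the work, as an engineer would, in place of code of your own. Each camera call takes 0.05 s, during which the arm holds its last target. There are 200 camera calls.

## Working session

There is one attempt and no reset: what is moved stays moved. The work goes in short steps, Python scripts to look and compute and a tool call to move; the robot and the scene stay as the last step left them, time stands still between calls to the robot, and variables do not carry over. Pictures are saved under pics/ and viewed, at most 10 in all, crops included, and the job is handed in when it is done.

Besides the shell and the picture viewer there is one more tool, called in YAML: its name, and indented under it one key for each argument. drive_tool: Moves the arm, as the interface text tells. Its arguments: {"type":"object","properties":{"targets":{"type":"array"},"claw":{"type":"number"}},"required":["targets"]}

```bash
mkdir -p pics
python3 - <<'E'
from plant import *
import cv2,pickle
d={}
for n in("scene","top","wrist"):
    r=read_camera(n);d[n]=r
    cv2.imwrite(f"pics/{n}0.png",cv2.cvtColor(r["image"],cv2.COLOR_RGB2BGR))
pickle.dump(d,open("c0.pkl","wb"))
print(sense())
for n in d: print(n,d[n]["camera_matrix"],d[n]["camera_from_world"], [k for k in d[n]])
E
```

```text
{'time': 0.15, 'joint_pos': array([ 1.55418928,  0.50167639, -0.42684165,  1.55122136,  0.22079083,
        1.13830066, -0.21028806]), 'joint_vel': array([ 0.00072632, -0.00056115, -0.00093327, -0.00277952,  0.00013488,
        0.00151557,  0.00016863]), 'effort': array([-7.21203178e-03, -5.67096448e+01, -5.82523137e+00, -2.79453939e+01,
       -6.85167708e-02,  2.64448748e-02,  8.14535247e-05]), 'eef_pos': array([ 0.179402  , -0.62446277,  0.40388523]), 'tcp_rot': array([-3.14003754e+00, -7.89121866e-05,  2.79868652e-01]), 'ft_force': array([ 0.27957908, -0.07345844, -0.06326712]), 'ft_torque': array([-0.02782389,  0.04770863,  0.06864926]), 'grasp_force': 0.0, 'gripper_width': 0.0915004845299205}
scene [[464.43127941   0.         322.45288274]
 [  0.         464.43127941 244.51872473]
 [  0.           0.           1.        ]] [[ 0.09758223  0.99515364 -0.01212155 -0.26402058]
 [-0.65889934  0.07372849  0.74860922  0.28537539]
 [ 0.7458749  -0.06506407  0.66290067 -1.64743645]
 [ 0.          0.          0.          1.        ]] ['image', 'camera_matrix', 'camera_from_world']
top [[622.61588027   0.         326.66003776]
 [  0.         622.61588027 237.04341347]
 [  0.           0.           1.        ]] [[ 0.01675984 -0.99982257  0.00859806  0.20988377]
 [ 0.98253733  0.01806262  0.18518674 -0.54641711]
 [-0.18530919  0.00534421  0.98266573 -1.49892598]
 [ 0.          0.          0.          1.        ]] ['image', 'camera_matrix', 'camera_from_world']
wrist [[333.22850756   0.         323.62977393]
 [  0.         333.22850756 241.09738515]
 [  0.           0.           1.        ]] [[ 0.27668339 -0.96096043 -0.00116418 -0.65113514]
 [ 0.91542858  0.2639418  -0.30385068  0.03768523]
 [ 0.29229576  0.08300472  0.95271896 -0.39229714]
 [ 0.          0.          0.          1.        ]] ['image', 'camera_matrix', 'camera_from_world']
```

View pics/top0.png

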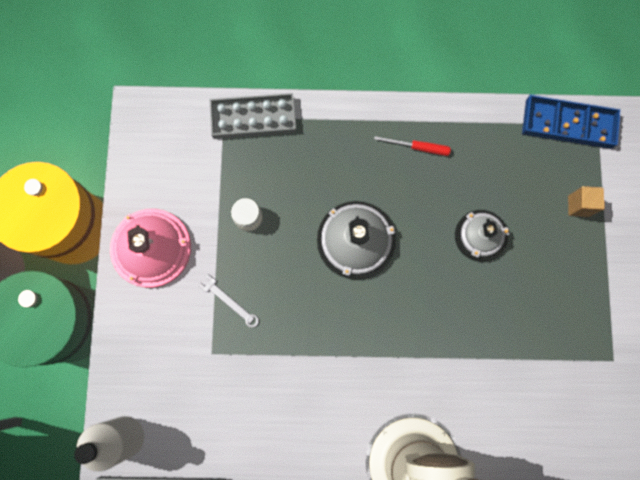

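View pics/scene0.png

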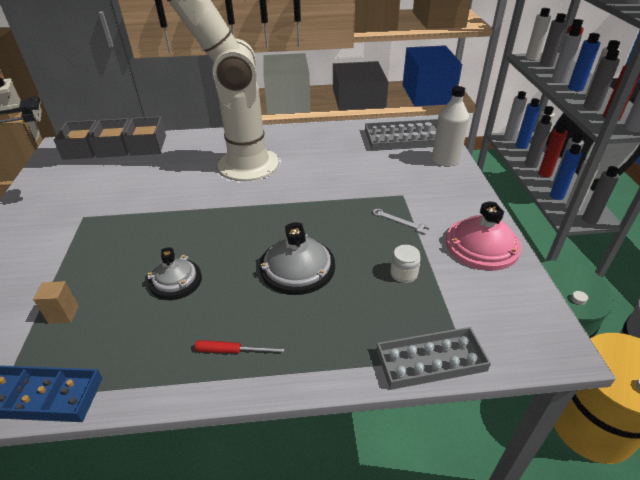

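The top view shows the headlamp with its ring near (359,231), the fog lamp near (489,229) and the pink look-alike near (139,240). The scene view has the headlamp ring near (295,236).

```bash
cat > h.py <<'E'
import numpy as np,cv2,pickle
def ray(c,u,v,z):
    K=c["camera_matrix"];T=c["camera_from_world"]
    d=np.linalg.inv(K)@[u,v,1];d=T[:3,:3].T@(d*[1,-1,-1]);o=-T[:3,:3].T@T[:3,3]
    return o+d*(z-o[2])/d[2]
def proj(c,p):
    T=c["camera_from_world"];q=T[:3,:3]@p+T[:3,3];q=q*[1,-1,-1];q=c["camera_matrix"]@q
    return q[:2]/q[2]
E
python3 - <<'E'
from h import *
d=pickle.load(open("c0.pkl","rb"))
tiles=[]
for n,(u,v) in(("top",(359,231)),("scene",(295,236))):
    im=d[n]["image"];g=im.max(2)
    m=np.zeros_like(g);m[v-16:v+17,u-16:u+17]=(g[v-16:v+17,u-16:u+17]<50)
    k,l,s,c=cv2.connectedComponentsWithStats(m)
    i=1+np.argmax(s[1:,4]);print(n,s[i],c[i],ray(d[n],*c[i],.12))
    tiles.append(cv2.resize(im[v-25:v+25,u-25:u+25],(400,400),interpolation=cv2.INTER_CUBIC))
# bowl rim at bench level check
print(ray(d["top"],357,240,.02),ray(d["top"],489,229,.1))
cv2.imwrite("pics/crop0.png",cv2.cvtColor(np.hstack(tiles),cv2.COLOR_RGB2BGR))
E
```

```text
top [351 218  16  10  59] [358.25423729 222.76271186] [0.56551128 0.1450626  0.12      ]
scene [285 223  20  24 303] [294.90759076 233.92409241] [0.54497773 0.14355427 0.12      ]
[0.54211319 0.14222371 0.02      ] [ 0.56024388 -0.17241301  0.1       ]
```

View pics/crop0.png

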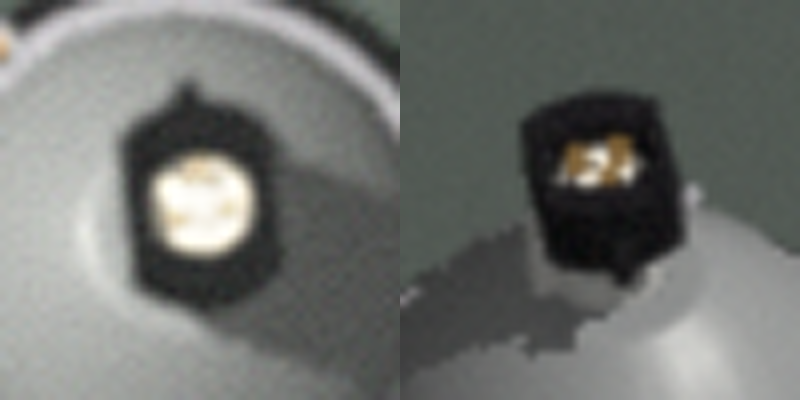

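The crop shows the headlamp ring centred near crop (202,205). Its tab points up in the image, about +x, at roughly +0.1 rad yaw. I'll travel toward it and watch the joints.

drive_tool:
  targets:
    - [[0.6, 0.8, 0, 0, 0, 0], [0.6, 0.8, 0, 0, 0, 0], [0.6, 0.8, 0, 0, 0, 0], [0.6, 0.8, 0, 0, 0, 0], [0.6, 0.8, 0, 0, 0, 0], [0.6, 0.8, 0, 0, 0, 0], [0.6, 0.8, 0, 0, 0, 0], [0.6, 0.8, 0, 0, 0, 0], [0.6, 0.8, 0, 0, 0, 0], [0.6, 0.8, 0, 0, 0, 0]]

```text
time: 1.15
eef_pos: [0.3299, -0.4238, 0.4046]
tcp_rot: [-3.141, 0.0, 0.28]
ft_force: [0.2, 0.7, -0.8]
gripper_width: 0.092
grasp_force: 0.0
```

Run:
```python
from plant import *
from h import *
d=pickle.load(open("c0.pkl","rb"))
s=sense();print(s["time"],s["joint_pos"].round(2),s["eef_pos"],s["tcp_rot"])
t=d["top"]
print(ray(t,358.75,231.1,.132),ray(d["scene"],294.9,233.9,.12))
```

```text
1.15 [ 1.3   0.31 -0.54  1.83  0.18  1.05 -0.59] [ 0.3299137  -0.42375063  0.40455513] [-3.14128526e+00  2.28616799e-04  2.79813145e-01]
[0.5428669  0.14442756 0.132     ] [0.54488153 0.14354026 0.12      ]
```

drive_tool:
  targets:
    - [[0.29, 0.76, 0, 0, 0, 0.0315], [0.29, 0.76, 0, 0, 0, 0.0315], [0.29, 0.76, 0, 0, 0, 0.0315], [0.29, 0.76, 0, 0, 0, 0.0315], [0.29, 0.76, 0, 0, 0, 0.0315], [0.29, 0.76, 0, 0, 0, 0.0315], [0.29, 0.76, 0, 0, 0, 0.0315], [0.29, 0.76, 0, 0, 0, 0.0315], [0.29, 0.76, 0, 0, 0, 0.0315], [0.29, 0.76, 0, 0, 0, 0.0315]]

```text
time: 2.15
eef_pos: [0.4021, -0.2338, 0.4046]
tcp_rot: [-3.141, 0.0, 1.273]
ft_force: [0.8, -1.2, -0.1]
gripper_width: 0.0917
grasp_force: 0.0
```

drive_tool:
  targets:
    - [[0.29, 0.76, 0, 0, 0, 0.0315], [0.29, 0.76, 0, 0, 0, 0.0315], [0.29, 0.76, 0, 0, 0, 0.0315], [0.29, 0.76, 0, 0, 0, 0.0315], [0.29, 0.76, 0, 0, 0, 0.0315], [0.29, 0.76, 0, 0, 0, 0.0315], [0.29, 0.76, 0, 0, 0, 0.0315], [0.29, 0.76, 0, 0, 0, 0.0315], [0.29, 0.76, 0, 0, 0, 0.0315], [0.29, 0.76, 0, 0, 0, 0.0315]]

```text
time: 3.15
eef_pos: [0.4746, -0.044, 0.4046]
tcp_rot: [-3.141, -0.0, 2.263]
ft_force: [-0.4, -0.7, 0.3]
gripper_width: 0.0915
grasp_force: 0.0
```

drive_tool:
  targets:
    - [[0.29, 0.76, 0, 0, 0, 0.0315], [0.29, 0.76, 0, 0, 0, 0.0315], [0.29, 0.76, 0, 0, 0, 0.0315], [0.29, 0.76, 0, 0, 0, 0.0315], [0.29, 0.76, 0, 0, 0, 0.0315], [0.29, 0.76, 0, 0, 0, 0.0315], [0.29, 0.76, 0, 0, 0, 0.0315], [0.29, 0.76, 0, 0, 0, 0.0315], [0.29, 0.76, 0, 0, 0, 0.0315], [0.29, 0.76, 0, 0, 0, 0.0315]]

```text
time: 4.15
eef_pos: [0.5473, 0.1458, 0.4044]
tcp_rot: [-3.141, -0.001, -3.031]
ft_force: [-0.4, 0.7, 0.5]
gripper_width: 0.0918
grasp_force: 0.0
```

Run:
```python
from plant import *
from h import *
c=read_camera("wrist");s=sense();pickle.dump(c,open("c1.pkl","wb"))
print(s["time"],s["joint_pos"].round(2),s["eef_pos"],s["tcp_rot"])
print(proj(c,np.array([.544,.144,.132])))
cv2.imwrite("pics/w1.png",cv2.cvtColor(c["image"],cv2.COLOR_RGB2BGR))
```

```text
4.2 [ 0.55  0.61 -1.2   1.75  0.6   1.21  0.88] [0.54748586 0.14896892 0.40484663] [ 3.13834522e+00  1.13710734e-03 -3.02293947e+00]
[324.15112667 237.88116442]
```

View pics/w1.png

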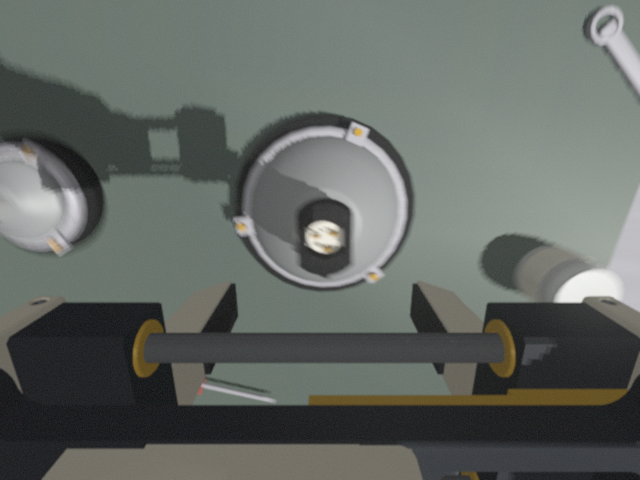

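The wrist view has the headlamp ring at about (324,237), which matches the prediction of (324,238). Next I'll refine its orientation.

Run:
```python
from plant import *
from h import *
c=read_camera("wrist");s=sense();im=c["image"]
print(s["joint_pos"].round(2),s["eef_pos"],s["tcp_rot"])
u,v=proj(c,np.array([.544,.144,.132])).astype(int);print(u,v)
g=im.max(2);a=g[v-50:v+50,u-50:u+50]
m=(a<45).astype(np.uint8)
cs,_=cv2.findContours(m,cv2.RETR_EXTERNAL,cv2.CHAIN_APPROX_NONE);k=max(cs,key=cv2.contourArea)
r=cv2.minAreaRect(k);print(r,cv2.contourArea(k))
o=cv2.resize(im[v-50:v+50,u-50:u+50],(600,600),interpolation=cv2.INTER_CUBIC)
cv2.drawContours(o,[k*6+3],-1,(255,0,0),1)
cv2.imwrite("pics/w2.png",cv2.cvtColor(o,cv2.COLOR_RGB2BGR))
pickle.dump(c,open("c2.pkl","wb"))
```

```text
[ 0.55  0.61 -1.2   1.75  0.6   1.21  0.87] [0.54698562 0.14785029 0.40469791] [ 3.13884027e+00  7.84626955e-05 -3.02960668e+00]
319 236
((27.43805503845215, 22.57080078125), (8.748703956604004, 24.17652702331543), 41.18592834472656) 45.5
```

View pics/w2.png

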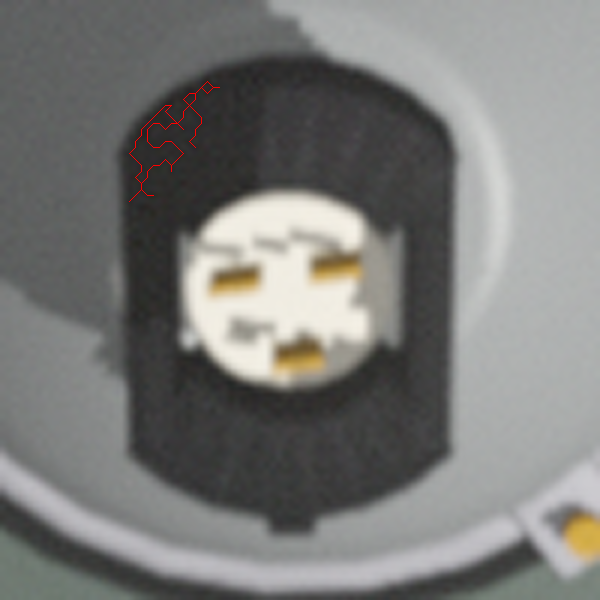

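The crop shows the flats vertical and the tab straight down, so the gripper is already aligned with the ring. The top face is centred near crop (290,293).

Run:
```python
from plant import *
from h import *
c=pickle.load(open("c2.pkl","rb"))
for p in((290,293),(125,155),(455,152),(450,455),(130,455),(290,525)): print(ray(c,269+(p[0]-2.5)/6,186+(p[1]-2.5)/6,.132).round(4))
s=sense();print(s["eef_pos"],s["tcp_rot"])
```

```text
[0.5426 0.142  0.132 ]
[0.5266 0.1188 0.132 ]
[0.5211 0.1611 0.132 ]
[0.5628 0.1662 0.132 ]
[0.5679 0.1231 0.132 ]
[0.5756 0.1458 0.132 ]
[0.54698562 0.14785029 0.40469791] [ 3.13884027e+00  7.84626955e-05 -3.02960668e+00]
```

drive_tool:
  targets:
    - [[-0.06, -0.09, -0.5, 0, 0, 0], [-0.06, -0.09, -0.5, 0, 0, 0], [0, 0, -0.6, 0, 0, 0], [0, 0, -0.6, 0, 0, 0], [0, 0, -0.6, 0, 0, 0], [0, 0, -0.6, 0, 0, 0], [0, 0, -0.6, 0, 0, 0], [0, 0, -0.5, 0, 0, 0], [0, 0, -0.4, 0, 0, 0], [0, 0, -0.1, 0, 0, 0]]

```text
time: 5.25
eef_pos: [0.5437, 0.1407, 0.2784]
tcp_rot: [-3.142, -0.002, -3.034]
ft_force: [-0.2, 0.4, 0.7]
gripper_width: 0.0918
grasp_force: 0.0
```

Run:
```python
from plant import *
from h import *
c=read_camera("wrist");s=sense()
print(s["time"],s["joint_pos"].round(2),s["eef_pos"],s["tcp_rot"],s["ft_force"])
cv2.imwrite("pics/w3.png",cv2.cvtColor(c["image"],cv2.COLOR_RGB2BGR))
```

```text
5.3 [ 0.47  0.74 -1.05  1.86  0.76  1.01  0.76] [0.54378295 0.14081053 0.27873577] [ 3.14149615e+00 -1.33165357e-03 -3.03430594e+00] [ 0.87698929 -0.10273171 -0.00428867]
```

View pics/w3.png

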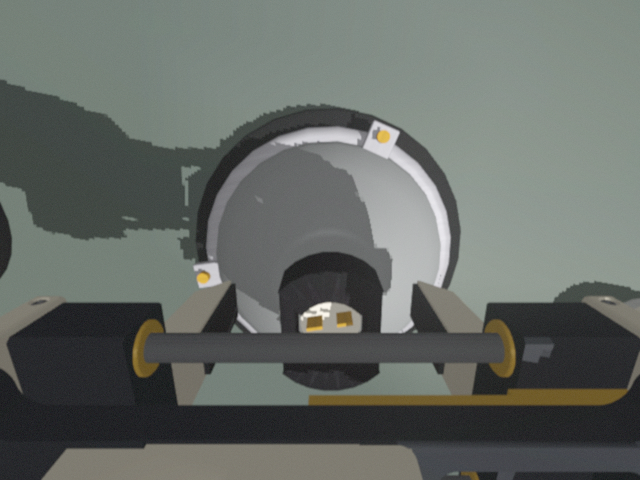

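The ring spans x 281–381 (centre 331) and the fingers are centred at 325, so I need about 2.5 mm toward +y before closing.

drive_tool:
  targets:
    - [[0, 0.1, 0, 0, 0, 0], [0, 0, 0, 0, 0, 0], [0, 0, 0, 0, 0, 0], [0, 0, 0, 0, 0, 0], [0, 0, 0, 0, 0, 0], [0, 0, 0, 0, 0, 0], [0, 0, 0, 0, 0, 0], [0, 0, 0, 0, 0, 0], [0, 0, 0, 0, 0, 0], [0, 0, 0, 0, 0, 0]]
  claw: 1

```text
time: 6.3
eef_pos: [0.5442, 0.1427, 0.2798]
tcp_rot: [-3.14, -0.0, -3.035]
ft_force: [0.0, -3.9, 4.3]
gripper_width: 0.0461
grasp_force: 30.0
```

drive_tool:
  targets:
    - [[0, 0, 0, 0, 0, -0.025], [0, 0, 0, 0, 0, -0.025], [0, 0, 0, 0, 0, -0.025], [0, 0, 0, 0, 0, -0.025], [0, 0, 0, 0, 0, -0.025], [0, 0, 0, 0, 0, -0.025], [0, 0, 0, 0, 0, -0.025], [0, 0, 0, 0, 0, -0.025], [0, 0, 0, 0, 0, -0.025], [0, 0, 0, 0, 0, -0.025]]

```text
time: 7.3
eef_pos: [0.5445, 0.1429, 0.2799]
tcp_rot: [3.141, 0.001, 2.46]
ft_force: [1.1, -3.8, 2.9]
gripper_width: 0.0439
grasp_force: 29.8
```

Run:
```python
from plant import *
s=sense()
print(s["joint_pos"].round(2),s["eef_pos"],s["tcp_rot"],s["ft_force"],s["ft_torque"])
```

```text
[ 0.36  0.65 -0.89  1.86  0.62  0.94  0.08] [0.54452171 0.14285436 0.27986936] [3.14137601e+00 1.38552788e-03 2.46043618e+00] [ 1.14726458 -3.8113927   2.88626459] [-1.08857454 -0.32438298  0.27675915]
```

drive_tool:
  targets:
    - [[0, 0, 0, 0, 0, -0.022], [0, 0, 0, 0, 0, -0.022], [0, 0, 0, 0, 0, -0.022], [0, 0, 0, 0, 0, -0.022], [0, 0, 0, 0, 0, -0.022], [0, 0, 0, 0, 0, -0.022], [0, 0, 0, 0, 0, -0.022], [0, 0, 0, 0, 0, -0.022], [0, 0, 0, 0, 0, -0.022], [0, 0, 0, 0, 0, -0.022]]

```text
time: 8.3
eef_pos: [0.5437, 0.1433, 0.2798]
tcp_rot: [-3.141, 0.001, 1.773]
ft_force: [-0.7, -4.0, 3.0]
gripper_width: 0.0444
grasp_force: 31.5
```

Run:
```python
from plant import *
s=sense()
print(s["joint_pos"].round(2),s["eef_pos"],s["tcp_rot"],s["ft_force"],s["ft_torque"],s["gripper_width"])
```

```text
[ 0.26  0.58 -0.73  1.87  0.5   0.88 -0.52] [0.54371914 0.14326488 0.27980086] [-3.14144087e+00  1.08822786e-03  1.77283056e+00] [-0.67848373 -4.01121169  3.0498977 ] [-0.57944816  0.17698631  1.64616369] 0.04443961185513917
```

The torque rose to 1.65 N m after about 1.48 rad of turning, so the ring is on its stop. Releasing, then rising.

drive_tool:
  targets:
    - [[0, 0, 0, 0, 0, 0], [0, 0, 0, 0, 0, 0], [0, 0, 0, 0, 0, 0], [0, 0, 0, 0, 0, 0], [0, 0, 0, 0, 0, 0], [0, 0, 0, 0, 0, 0], [0, 0, 0, 0, 0, 0], [0, 0, 0, 0, 0, 0], [0, 0, 0, 0, 0, 0], [0, 0, 0, 0, 0, 0]]
  claw: -1

```text
time: 9.3
eef_pos: [0.544, 0.1433, 0.2798]
tcp_rot: [3.142, 0.0, 1.772]
ft_force: [-0.0, 0.6, 0.6]
gripper_width: 0.0917
grasp_force: 0.0
```

drive_tool:
  targets:
    - [[0, 0, 0.3, 0, 0, 0], [0, 0, 0.6, 0, 0, 0], [0, 0, 0.6, 0, 0, 0], [0, 0, 0.6, 0, 0, 0], [0, 0, 0.6, 0, 0, 0], [0, 0, 0.6, 0, 0, 0], [0, 0, 0.6, 0, 0, 0], [0, 0, 0.6, 0, 0, 0], [0, 0, 0.4, 0, 0, 0], [0, 0, 0, 0, 0, 0]]

```text
time: 10.3
eef_pos: [0.5445, 0.1436, 0.404]
tcp_rot: [3.139, 0.0, 1.772]
ft_force: [0.3, -0.5, -0.4]
gripper_width: 0.0918
grasp_force: 0.0
```

Run:
```python
from plant import *
from h import *
c=read_camera("wrist");s=sense()
print(s["time"],s["eef_pos"],s["tcp_rot"],s["gripper_width"])
u,v=proj(c,np.array([.544,.1433,.132])).astype(int)
f=proj(c,np.array([.544,.1433,.132])+.04*np.array([np.cos(.112),np.sin(.112),0]));print(u,v,f)
o=cv2.resize(c["image"][v-60:v+60,u-60:u+60],(600,600),interpolation=cv2.INTER_CUBIC)
cv2.imwrite("pics/w4.png",cv2.cvtColor(o,cv2.COLOR_RGB2BGR))
```

```text
10.35 [0.54422306 0.14328536 0.40287966] [3.14035576e+00 1.79070667e-04 1.77177014e+00] 0.09178185226135258
320 241 [370.26320051 245.64447639]
```

View pics/w4.png

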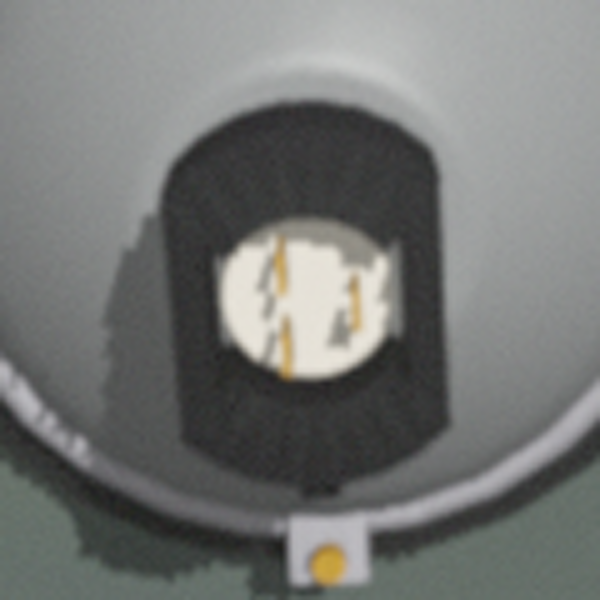

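The crop shows the ring a quarter turn round and staying there. The tab is at about (320,490) and the gripper is clear. Handing in.

```bash
python3 -c "
from plant import *
print(hand_in())"
```

```text
the job is handed in; nothing more can be done
None
```

I turned the headlamp ring clockwise onto its stop and let go; the last picture shows it staying there. The fog lamp ring was never touched, and I handed the job in at about 10 s with the gripper clear; the judge returned no verdict.

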